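# Load the vial rack under the evaporator's needle head and lock it

## Robot

A 7-joint arm with a two-finger parallel gripper is mounted at the origin on a cart in front of the work surface, level with it; the furniture and walls round the work are solid. World frame = base frame: x ahead of the robot, y to its left, z up, the work surface at z = 0. Lengths are in m, angles in rad, forces in N, time in s.
With the tool pointing down it reaches from about 0.35 to 0.9 m from the base axis. Payload 8.1 kg.
Tool frame: the origin (TCP) lies at the very end of the fingers, on their centre line; the grasp point (between the pads) lies 19 mm behind it (grasp_offset is the distance from the TCP to the grasp point, in m); z points along the fingers, y is the line along which they close (so a half turn about z gives the same grasp; the last joint's range is limited). The gripper opens to 92 mm and grips with 3 to 60 N. Pads are 19 mm wide; open, the fingers measure 130 mm over their backs; the gripper's body (75 mm by 190 mm) begins 47 mm behind the grasp point.
Start: joints at [1.023, 0.434, 0.025, 1.573, -0.012, 1.134, -0.075], TCP at [0.269, -0.564, 0.227] pointing down, gripper open.
Joint ranges: [-2.62, 2.62], [-0.44, 2.09], [-1.27, 1.32], [0.08, 2.57], [-1.32, 4.46], [0.12, 2], [-2.74, 2.74]. Speed limits (rad/s): [2.22, 2.22, 3.01, 3.01, 3.14, 3.14, 3.14].

## Interface

Orientations are given as a rotation vector (axis times angle).
In Python, from cell import observe, get_image, camera_params, sign_off, silhouettes, grasp_offset gives the robot as it stands. The module is installed in compiled form; this text tells all that it offers.
- The arm moves only by the tool jog_arm, never from a script. Its argument "motion" is a list that holds one entry, the list of rows, each a list of 7 numbers: the shift along the tool's x, y, z in m, then the turn, a rotation vector about the tool's x, y, z in rad, then the closure, from -1 (fully open) to 1 (shut), so that 0 is half open. In form: [[[dx, dy, dz, wx, wy, wz, hand], ...]]. A call has 1 to 10 rows; each row is the pose to reach, as a shift and turn from the pose commanded when the call began, along the tool's axes at that moment; what a row does not reach only later rows make up. A row lasts 1/12 s, in which the tool goes at most 41.7 mm and 7.16 degrees, less where a joint would pass 70% of its speed; a pose out of reach is approached as far as the arm can. A call with a gripper value outside its range is refused whole. The fingers move at their own pace and stop on an object; "force" is the grip in N (left out, the last holds). Time passes only in rows, so rows that repeat a pose let the fingers close. It gives the time, the measured TCP pose, the force, the opening and the grip force at its end, in the units of the state.
- observe(): the state, without advancing time (a new reading comes with each control period).
- get_image(name): name is "side" or "top" or "wrist"; returns the picture (420x560x3 uint8, red, green, blue); there is no depth.
- camera_params(name): a dict with "vertical_fov" (degrees; the focal length in pixels is half the picture's height over the tangent of half this angle, whatever the lens; pixels are square), "cx", "cy" (the principal point, pixels), "T" (4x4, takes a point from camera to world coordinates). Camera axes: x right, y down, z forward; pixel columns grow to the right and rows downward; lengths in m; the calibration is good to about 2 mm. A picture is of the moment at which its call begins: read the wrist's pose just before it. camera_params takes no time and is no camera call; for the wrist camera it gives the pose at the moment of the call.
- sign_off(): hands the job in; it is judged then, once.
Trained networks look in the newest picture that a camera, given by its name, has taken for a name from the list of things; names that differ only in an ending like _2 or _b are one class to them, and where a whole thing is asked for, a point or a joint stands for the part that bears it (a point fixed in the world has none). Each returns a list of dicts, best first, with "p" (0 to 1); they miss things now and then, are a little off and sometimes report something else, mostly with a low value. They report only what shows in the picture. A call takes as long as a camera call.
- silhouettes(query, camera): "mask" (420x560 bool, what is visible of it) and "pixel" ([column, row] in pixels, amid what is visible of it).
The state is a dict: "clock": time; "joints": joint angles; "dq": joint speeds; "joint_efforts": joint torques, N m; "position": TCP position; "ee_rot": TCP orientation; "force": force on the tool from outside, world axes, zero at the start; "ft_torque": the same for the moment, N m; "width": opening from 0.0 (shut) to 1.0 (fully open); "gripper_force": force on a finger pad.
Only numpy, scipy, OpenCV 4.12 (cv2) and the standard library are available. Lean on these libraries where they do the work, as an engineer would, in place of code of your own. Each camera call takes 0.05 s, during which the arm holds its last target. There are 200 camera calls.

## Task

Slide the blue vial rack along the worktop into the nitrogen evaporator, under the needle head, until it clicks and stands fully home, then turn the black lock knob clockwise until the locking pin drops into the rack. Keep the rack flat on the worktop, do not handle the glass vials or bump the needle head, and leave the other things where they stand.

Things in the scene. Friction and masses are not known exactly. Their poses are not given: they have to be found in the camera images.
- evaporator: nitrogen blow-down evaporator, fixed. Origin on the worktop (z = 0) where the centre of the rack's underside must finally be; x along the channel, the way the rack goes in; y left of that. Guide rails 26 mm high, inner faces at y = +-58.5 mm, from x = -36 to the back stop at x = +57 mm. White tower behind the stop: x 63 to 99, y +-49, z to 106 mm, glass flow tube on top to z = 165 mm
- channel_mouth (a point): middle of the channel's mouth, at x = -64 mm on the evaporator, 13 mm up; its axes. Here the rails, lined with slick white plastic, flare outward by 17 degrees (from x = -36 to -64 mm, to y = +-67 mm). Lips on the rails (underside at z = 22 mm, in to y = +-48.5 mm) hold the rack's ledges down, so it can only enter flat along +x. No floor or step: the rack stays on the worktop
- ball_catch_point (a point): spring ball catch in the right rail, at x = +32, y = -60, z = 10 mm on the evaporator; its axes. It bears on the rack's right ledge over the last 20 mm of the way in: the push rises to 8 to 20 N as the ledge's tapered front end forces the ball back, and falls off as the ball clicks into a gap in that ledge, the rack being home, about 1 mm before the back stop
- needle_head: aluminium needle head that overhangs the channel; fixed to the evaporator, same origin and axes: x +3 to +66, y -38 to +38, z 72 to 88 mm; six needles under it down to z = 61 mm, small black valve caps on top up to z = 95 mm. Must not be bumped
- rack: blue vial rack, loose, about 0.6 kg, flat on the worktop before the mouth, askew and often left of the channel's line. Origin: centre of its underside; x to its leading end. Body 112 mm long (x), 88 wide, 40 high; ledges along both sides, 20 high, make it 114 mm wide over all. Flat ends, the push end (white panel over it) at x = -56 mm. Too big to grip. Pin notch in the left ledge at x = -26 mm
- vial_set: the six open glass vials fixed in the leading half of the rack (rack x = 1 to 54, y = -42 to +42 mm, up to z = 55 mm); same origin and axes as the rack; fragile
- lock_knob_grip (a point): centre, at mid-height, of the round black knurled lock knob (34 mm across, z = 72 to 96 mm) on its upright axis, 26 mm before and 82 mm left of the evaporator's origin; axes are the evaporator's and do not turn with it. It stands on the grey lock housing: evaporator x -62 to +9, y 47.5 to 120, up to z = 44 mm. It turns clockwise seen from above, bears no mark, and stays where left
- lock_pin (a joint): spring pin 30 mm right of the knob's axis: 0 = up (red cap 12 mm wide, top at z = 52 mm), 0.018 m = down in the rack's notch (only if home), 0.010 = down on the ledge of a rack not home. A disc turned by the knob holds it up; a hidden notch in it comes under the pin after an unknown 0.7 to 2.1 rad of turn. Drag is 0.1 to 0.3 Nm; at the notch it dips, the pin drops and the knob goes hard.
- jack_corner (a point): near left corner of a green lab jack's platform, 169 mm high, which fills the bench to the right of the work (larger x, smaller y than this point) and carries a pump reaching z = 300 mm: solid, keep the hand clear of it. To the left of the work a platform shaker, 100 mm high, stands beyond x = 0.50, y = 0.42 m
- bottle_red: bystander, to be left alone: small clear bottle with red cap, 56 mm wide, 104 mm tall, left of the evaporator; origin at the centre of its underside
- bottle_yellow: bystander, to be left alone: small bottle with yellow contents and blue cap, 56 mm wide, 104 mm tall, on the right; origin at the centre of its underside
- beaker: bystander, to be left alone: empty glass beaker, 52 mm wide, 70 mm tall, on the right; origin at the centre of its underside
- timer: bystander, to be left alone: white lab timer lying flat, 64 x 64 x 19 mm, on the right; origin at the centre of its underside
- dropper: bystander, to be left alone: amber dropper bottle, 33 mm wide, 102 mm tall, right of the evaporator; origin at the centre of its underside
- brown: bystander, to be left alone: one-litre amber bottle with red cap, 103 mm wide, 219 mm tall, far right; origin at the centre of its underside

How it is judged:
By the outcome, as a careful person would: the job done as asked, in the order asked, and still so for the second after the job is handed in, with the robot touching nothing.
It also fails if it takes over 67 s, if anything falls off the work surface, if the arm or the gripper's body presses on something with over 40 N, if the wrist force passes 120 N, or if a joint passes its speed limit or range.

## Working session

There is one attempt and no reset: what is moved stays moved. The work goes in short steps, Python scripts to look and compute and a tool call to move; the robot and the scene stay as the last step left them, time stands still between calls to the robot, and variables do not carry over. Pictures are saved under pics/ and viewed, at most 10 in all, crops included, and the job is handed in when it is done.

Besides the shell and the picture viewer there is one more tool, called after ">>>" as name(argument=value, ...), one argument or row to a line, values as JSON. jog_arm: Moves the arm, as the interface text tells. Its arguments: {"type":"object","properties":{"motion":{"type":"array"},"force":{"type":"number"}},"required":["motion"]}

```bash
mkdir -p pics; python3 - <<'E'
from cell import *
import cv2,numpy as np
print(observe())
ims=[]
for c in ("side","top"):
    im=get_image(c); cv2.imwrite(f"pics/{c}0.png",im[:,:,::-1]); p=camera_params(c); print(c,p)
    for q in ("evaporator","rack","lock_knob_grip","lock_pin","needle_head","vial_set","jack_corner","bottle_red"):
        for d in silhouettes(q,c)[:2]: 
            m=d["mask"]; ys,xs=np.nonzero(m); print(c,q,round(d["p"],2),np.round(d["pixel"]),m.sum(),xs.min(),xs.max(),ys.min(),ys.max())
            np.save(f"{c}_{q}.npy",silhouettes(q,c)[0]["mask"]) if 0 else None
E
```

```text
{'clock': 0.0, 'joints': array([ 1.02339306,  0.4352431 ,  0.02495675,  1.57408644, -0.01157923,
        1.13397403, -0.07508161]), 'dq': array([-0.000707  ,  0.0010346 , -0.00123464, -0.00048508, -0.00146914,
        0.00062258, -0.000221  ]), 'joint_efforts': array([-5.26819258e-04, -6.67839718e+01,  9.85357203e-01, -3.14469016e+01,
       -6.04146277e-02,  4.29401058e-02,  1.48829627e-04]), 'position': array([ 0.26866175, -0.56375726,  0.2259364 ]), 'ee_rot': array([-3.06277685e+00, -6.92579311e-01,  7.76769410e-04]), 'force': array([ 0.41914413,  0.13017729, -0.3735736 ]), 'ft_torque': array([-0.02887046, -0.00902954, -0.00558999]), 'gripper_force': 0.0, 'width': 1.0045324569226037}
side {'vertical_fov': 43.3349648912912, 'cx': 291.90643493942014, 'cy': 203.49333794178068, 'T': array([[-0.90657027, -0.12957799,  0.40167137, -0.07111577],
       [-0.42145016,  0.32886208, -0.84512099,  1.33788245],
       [-0.02258541, -0.93544603, -0.35274725,  0.69298336],
       [ 0.        ,  0.        ,  0.        ,  1.        ]])}
side evaporator 0.86 [235. 271.] 2407 196 262 233 306
side rack 0.65 [293. 273.] 1270 271 314 256 289
side rack 0.36 [227. 271.] 2331 196 262 233 306
side lock_knob_grip 0.74 [228. 270.] 2261 196 261 233 306
side needle_head 0.87 [224. 260.] 401 210 233 247 266
side vial_set 0.81 [282. 266.] 324 272 291 255 273Traceback (most recent call last):
  File "<stdin>", line 8, in <module>
ValueError: it knows: ball_catch_point, beaker, bottle_red, bottle_yellow, brown, channel_mouth, dropper, evaporator, lock_knob_grip, lock_pin, needle_head, rack, timer, vial_set
```

View pics/side0.png

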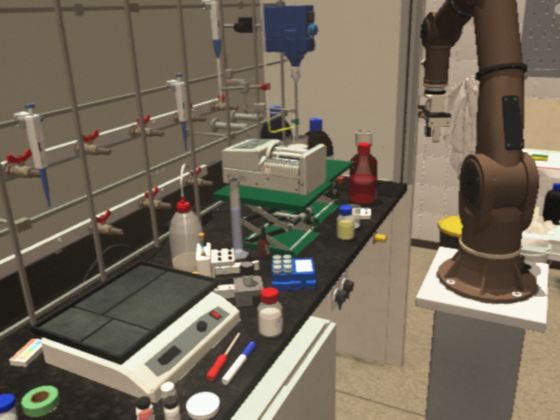

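The side view shows the evaporator at about (235,271), the rack at (293,273), the red bottle at (270,312) in front, and the jack at right/behind. The top view comes next.

```bash
python3 - <<'E'
from cell import *
import cv2,numpy as np
for c in ("top","wrist"):
    im=get_image(c); cv2.imwrite(f"pics/{c}0.png",im[:,:,::-1]); p=camera_params(c); print(c,p)
    if c=="wrist": break
    for q in ("evaporator","rack","lock_knob_grip","lock_pin","needle_head","vial_set","bottle_red","bottle_yellow","beaker","timer","dropper","brown"):
        for d in silhouettes(q,c)[:2]: 
            m=d["mask"]; ys,xs=np.nonzero(m); print(c,q,round(d["p"],2),np.round(d["pixel"]),m.sum(),xs.min(),xs.max(),ys.min(),ys.max())
E
```

```text
top {'vertical_fov': 53.35011643233216, 'cx': 281.4234332034674, 'cy': 212.23110201517287, 'T': array([[ 8.78564020e-03, -9.56658198e-01,  2.91080582e-01,
         1.03366901e-01],
       [-9.99957997e-01, -9.16522209e-03,  5.93867306e-05,
         1.13824365e-02],
       [ 2.61100538e-03, -2.91068878e-01, -9.56698537e-01,
         1.59492803e+00],
       [ 0.00000000e+00,  0.00000000e+00,  0.00000000e+00,
         1.00000000e+00]])}
top evaporator 0.9 [202. 204.] 929 188 238 191 235
top rack 0.61 [235. 243.] 828 215 252 223 258
top lock_knob_grip 0.27 [228. 230.] 243 218 240 223 241
top needle_head 0.73 [207. 195.] 271 196 220 191 206
top vial_set 0.47 [227. 231.] 206 218 240 222 241
top bottle_red 0.52 [169. 251.] 221 160 177 244 259
top bottle_yellow 0.45 [315. 249.] 210 307 321 241 257
top beaker 0.54 [234. 244.] 897 215 252 222 259
top timer 0.86 [366. 250.] 274 354 373 239 258
top dropper 0.35 [402. 236.] 955 388 425 216 251
top brown 0.65 [402. 233.] 970 388 425 216 250
top brown 0.31 [234. 241.] 898 216 252 221 258
wrist {'vertical_fov': 59.65265914865906, 'cx': 279.84876175987756, 'cy': 213.38392473883982, 'T': array([[ 4.29957696e-01, -8.67934897e-01, -2.48647127e-01,
         3.35506213e-01],
       [-9.02848916e-01, -4.13189721e-01, -1.18903696e-01,
        -5.33170256e-01],
       [ 4.62229816e-04,  2.75614348e-01, -9.61268182e-01,
         3.84928259e-01],
       [ 0.00000000e+00,  0.00000000e+00,  0.00000000e+00,
         1.00000000e+00]])}
```

View pics/top0.png

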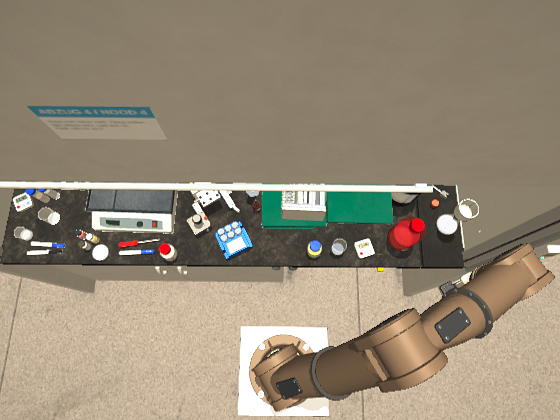

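Top view: rack at about (233,240), lock housing at (200,222), needle head at (207,195), jack at (265–330,190–227), red bottle at (168,252). I'll compute rough positions and then use the wrist camera for a closer look.

```bash
cat > h.py <<'E'
from cell import *
import cv2,numpy as np
from scipy.spatial.transform import Rotation as R
def K(p): 
    f=210/np.tan(np.radians(p["vertical_fov"])/2); return np.array([[f,0,p["cx"]],[0,f,p["cy"]],[0,0,1]])
def ray(p,uv,z):
    d=p["T"][:3,:3]@np.linalg.solve(K(p),[uv[0],uv[1],1]); o=p["T"][:3,3]; return o+d*(z-o[2])/d[2]
def proj(p,X):
    X=np.atleast_2d(X); c=(X-p["T"][:3,3])@p["T"][:3,:3]; q=c@K(p).T; return q[:,:2]/q[:,2:]
def togo(pos,rotm):
    "shift+rotvec in tool axes from the present pose"
    s=observe(); R0=R.from_rotvec(s["ee_rot"]); 
    return np.round(R0.inv().apply(np.array(pos)-s["position"]),4), np.round((R0.inv()*R.from_matrix(rotm)).as_rotvec(),4)
def down(yaw):
    "tool z down, tool x at yaw in world"
    c,s=np.cos(yaw),np.sin(yaw); return np.array([[c,s,0],[s,-c,0],[0,0,-1.]])
E
python3 - <<'E'
from h import *
t=camera_params("top")
for n,uv,z in (("rack",(234,239),.04),("vialmid",(230,232),.055),("knob",(197,219),.096),("head",(207,197),.088),("bottle",(168,252),.1),("jackcorner",(262,227),.169),("jackback",(264,196),.169),("tower",(210,190),.1)): print(n,np.round(ray(t,uv,z),3))
s=observe(); Rm=R.from_rotvec(s["ee_rot"]).as_matrix(); print(Rm.round(3)); w=camera_params("wrist")
print("cam in tool", (Rm.T@(w["T"][:3,3]-s["position"])).round(3)); print((Rm.T@w["T"][:3,:3]).round(3))
E
```

```text
rack [0.468 0.191 0.04 ]
vialmid [0.492 0.206 0.055]
knob [0.53  0.326 0.096]
head [0.62  0.295 0.088]
bottle [0.403 0.422 0.1  ]
jackcorner [0.482 0.08  0.169]
jackback [0.598 0.075 0.169]
tower [0.644 0.284 0.1  ]
[[ 0.903  0.43   0.   ]
 [ 0.43  -0.903 -0.   ]
 [ 0.     0.    -1.   ]]
cam in tool [ 0.073  0.001 -0.158]
[[-0.    -0.961 -0.276]
 [ 1.    -0.     0.   ]
 [-0.    -0.276  0.961]]
```

>>> jog_arm(
  motion=[
    [[0, 0, -0.04, 0, 0, 0, -1], [0, 0, -0.08, 0, 0, 0, -1], [0.02, -0.02, -0.11, 0, 0, 0, -1], [0.05, -0.05, -0.13, 0, 0, 0, -1], [0.08, -0.075, -0.15, 0, 0, 0, -1], [0.11, -0.105, -0.15, 0, 0, 0, -1], [0.14, -0.135, -0.15, 0, 0, 0, -1], [0.17, -0.165, -0.15, 0, 0, 0, -1], [0.2, -0.195, -0.15, 0, 0, 0, -1], [0.23, -0.225, -0.15, 0, 0, 0, -1]],
  ],
)

```text
clock: 1.88
position: [0.3764, -0.2701, 0.3771]
ee_rot: [3.063, 0.692, 0.001]
force: [1.4, -0.8, 0.2]
width: 0.998
gripper_force: 0.0
```

>>> jog_arm(
  motion=[
    [[0.03, -0.029, 0, 0, 0, 0, -1], [0.06, -0.058, 0, 0, 0, 0, -1], [0.09, -0.087, 0, 0, 0, 0, -1], [0.12, -0.116, 0, 0, 0, 0, -1], [0.15, -0.145, 0, 0, 0, 0, -1], [0.18, -0.174, 0, 0, 0, 0, -1], [0.21, -0.203, 0, 0, 0, 0, -1], [0.24, -0.232, 0, 0, 0, 0, -1], [0.27, -0.26, 0, 0, 0, 0, -1], [0.3, -0.29, 0, 0, 0, 0, -1]],
  ],
)

```text
clock: 2.72
position: [0.5225, 0.1198, 0.3769]
ee_rot: [3.064, 0.691, 0.001]
force: [0.6, -1.2, 0.2]
width: 0.999
gripper_force: 0.0
```

>>> jog_arm(
  motion=[
    [[0.03, -0.03, 0.0, 0, 0, 0, -1], [0.06, -0.06, 0.01, 0, 0, 0, -1], [0.065, -0.065, 0.015, 0, 0, 0, -1], [0.065, -0.065, 0.015, 0, 0, 0, -1], [0.065, -0.065, 0.015, 0, 0, 0, -1]],
  ],
)

```text
clock: 3.13
position: [0.5525, 0.2048, 0.3611]
ee_rot: [3.063, 0.695, -0.002]
force: [-0.0, 0.2, 0.7]
width: 1.0
gripper_force: 0.0
```

```bash
python3 - <<'E'
from h import *
c="wrist"; print(observe()["position"],observe()["dq"].round(3)); p=camera_params(c)
im=get_image(c); cv2.imwrite("pics/w1.png",im[:,:,::-1]); np.save("w1T.npy",p["T"])
for q in ("evaporator","rack","lock_knob_grip","lock_pin","needle_head","vial_set","bottle_red","dropper"):
    for d in silhouettes(q,c)[:1]: 
        m=d["mask"]; ys,xs=np.nonzero(m); print(q,round(d["p"],2),np.round(d["pixel"]),m.sum(),xs.min(),xs.max(),ys.min(),ys.max())
        np.save(f"w1_{q}.npy",m)
E
```

```text
[0.55251385 0.2048323  0.36107291] [ 0.034 -0.03   0.021  0.002  0.001  0.005  0.006]
evaporator 0.81 [223.  76.] 13680 151 313 2 168
rack 0.6 [259. 218.] 6456 218 299 176 260
lock_knob_grip 0.73 [223.  76.] 14007 151 313 2 168
needle_head 0.73 [236.  79.] 3854 200 273 44 108
vial_set 0.95 [256. 202.] 1638 226 288 184 223
dropper 0.85 [360. 157.] 731 345 377 144 173
```

View pics/w1.png

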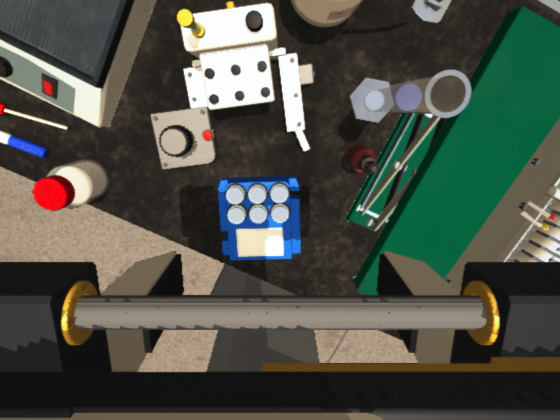

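Wrist view: knob top at (176,140), red pin cap (207,135), needle head about (201–273, 45–108), tower at top, rack (218–299,176–260) with the push end towards the bottom, and dropper (360,157). The jack edge runs from (350,220) to (380,110). I'll zoom in for exact corners.

```bash
python3 - <<'E'
import cv2,numpy as np
im=cv2.imread("pics/w1.png"); o=np.zeros((540,800,3),np.uint8)
a=cv2.resize(im[0:175,150:316],None,fx=3,fy=3,interpolation=cv2.INTER_CUBIC); b=cv2.resize(im[170:268,212:312],None,fx=3,fy=3,interpolation=cv2.INTER_CUBIC)
o[:525,:498]=a; o[:294,500:800]=b; cv2.imwrite("pics/w1z.png",o)
E
```

```text
(no output)
```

View pics/w1z.png

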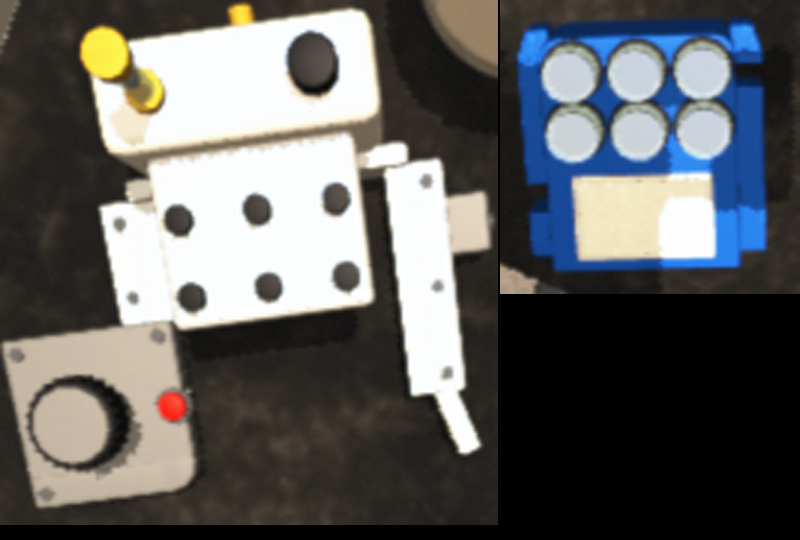

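```bash
cat > fit.py <<'E'
from h import *
from scipy.optimize import least_squares
def fit(p,L,uv,x0):
    L=np.array(L,float)/1000; uv=np.array(uv,float)
    def w(q): return np.c_[L[:,:2]@np.array([[np.cos(q[2]),np.sin(q[2])],[-np.sin(q[2]),np.cos(q[2])]])+q[:2],L[:,2]]
    f=lambda q:(proj(p,w(q))-uv).ravel()
    r=least_squares(f,x0,loss="soft_l1"); return r.x,f(r.x).reshape(-1,2).round(1)
E
python3 - <<'E'
from fit import *
p=camera_params("wrist"); p["T"]=np.load("w1T.npy")
q,r=fit(p,[(-26,82,96),(-26,52,52),(3,38,88),(3,-38,88),(66,38,88),(66,-38,88),(-36,-48.5,26),(-62,120,44),(9,120,44)],
 [(173.3,141.7),(207.3,135.3),(210,109.3),(274,100),(200,55),(266.7,45.7),(286.7,131),(162.7,169),(151.7,114.3)],[.58,.28,.6]); print("evap",q.round(4),np.degrees(q[2]),r.tolist())
k,r=fit(p,[(-56,44,40),(-56,-44,40),(-56,57,20),(-56,-57,20),(40.75,0,55),(14.25,0,55),(40.75,28.75,55),(40.75,-28.75,55)],
 [(229.3,260),(292.3,259),(222.3,255),(300.7,253),(257.3,193.3),(258,213.3),(235.3,193.3),(279.3,192.7)],[.47,.19,.6]); print("rack",k.round(4),np.degrees(k[2]),r.tolist())
c,s=np.cos(q[2]),np.sin(q[2]); d=k[:2]-q[:2]; print("rack in evap",[c*d[0]+s*d[1],-s*d[0]+c*d[1]],np.degrees(k[2]-q[2]))
print("jackcorner",ray(p,(357,290),.169), ray(p,(348,220),.0))
E
```

```text
evap [0.6004 0.2738 0.5763] 33.02241504666659 [[0.8, 0.1], [0.1, 0.2], [-1.2, 0.9], [1.3, 1.1], [-1.9, -4.5], [0.8, -5.2], [1.0, 0.6], [-0.3, 0.8], [-1.7, -0.4]]
rack [0.4733 0.1974 0.4696] 26.90832927352697 [[0.3, -0.8], [-0.4, -1.2], [0.2, -1.0], [-0.3, -0.8], [0.0, 0.7], [0.1, 0.3], [-0.1, 1.3], [0.1, 0.8]]
rack in evap [np.float64(-0.1482934468717813), np.float64(0.005244070896023814)] -6.114085773139619
jackcorner [0.4872844  0.08226909 0.169     ] [0.51866036 0.07570413 0.        ]
```

```bash
cat >> h.py <<'E'
E_=np.array([0.6004,0.2738]); EY=0.5763
def tilt(yaw,th):
    c,s=np.cos(yaw),np.sin(yaw); x=np.array([np.cos(th)*c,np.cos(th)*s,np.sin(th)]); z=np.array([np.sin(th)*c,np.sin(th)*s,-np.cos(th)]); return np.c_[x,np.cross(z,x),z]
def e2w(x,y,z): c,s=np.cos(EY),np.sin(EY); return np.array([E_[0]+c*x-s*y,E_[1]+s*x+c*y,z])
def w2e(P): c,s=np.cos(EY),np.sin(EY); d=np.array(P)[:2]-E_; return np.array([c*d[0]+s*d[1],-s*d[0]+c*d[1],P[2]])
E
python3 - <<'E'
from fit import *
p=camera_params("wrist"); p["T"]=np.load("w1T.npy")
q,r=fit(p,[(-26,82,96),(-26,52,52),(3,38,88),(3,-38,88),(-36,-48.5,26),(-62,120,44),(9,120,44)],
 [(173.3,141.7),(207.3,135.3),(210,109.3),(274,100),(286.7,131),(162.7,169),(151.7,114.3)],[.58,.28,.6]); print("evap",q.round(4),r.tolist())
yaw=.4696; u=np.array([np.cos(yaw),np.sin(yaw)]); k=np.array([.4733,.1974]); T=np.radians(25)
for back,z in ((.045,.12),(.045,.013),(.002,.013)):
    P=np.r_[k-u*(.056+.0086+back),z]; print(P.round(4),togo(P,tilt(yaw,T)))
E
```

```text
evap [0.601  0.2744 0.5818] [[0.7, -0.2], [-0.0, -0.2], [-1.5, 0.4], [1.0, 0.2], [0.9, -0.3], [-0.3, 0.7], [-1.9, -0.4]]
[0.3756 0.1478 0.12  ] (array([-0.1844, -0.0253,  0.242 ]), array([ 0.006 ,  0.4358, -0.0254]))
[0.3756 0.1478 0.013 ] (array([-0.1845, -0.0254,  0.349 ]), array([ 0.006 ,  0.4358, -0.0254]))
[0.4139 0.1673 0.013 ] (array([-0.1415, -0.0265,  0.349 ]), array([ 0.006 ,  0.4358, -0.0254]))
```

```bash
sed -i 's/E_=.*/E_=np.array([0.601,0.2744]); EY=0.580/' h.py
```

>>> jog_arm(
  motion=[
    [[-0.03, -0.005, 0.02, 0, 0.1, 0, 0.13], [-0.06, -0.01, 0.04, 0, 0.2, 0, 0.13], [-0.09, -0.015, 0.065, 0, 0.3, -0.02, 0.13], [-0.12, -0.02, 0.09, 0.006, 0.4, -0.025, 0.13], [-0.15, -0.025, 0.115, 0.006, 0.436, -0.025, 0.13], [-0.175, -0.025, 0.145, 0.006, 0.436, -0.025, 0.13], [-0.184, -0.025, 0.18, 0.006, 0.436, -0.025, 0.13], [-0.184, -0.025, 0.21, 0.006, 0.436, -0.025, 0.13], [-0.184, -0.025, 0.242, 0.006, 0.436, -0.025, 0.13], [-0.184, -0.025, 0.242, 0.006, 0.436, -0.025, 0.13]],
  ],
)

```text
clock: 4.42
position: [0.3805, 0.1392, 0.1384]
ee_rot: [-2.914, -0.683, -0.651]
force: [0.8, 0.6, 1.0]
width: 0.436
gripper_force: 0.0
```

```bash
python3 - <<'E'
from h import *
s=observe(); print(s["clock"],s["position"],s["joints"].round(2),s["force"]); 
yaw=.4696; u=np.array([np.cos(yaw),np.sin(yaw)]); k=np.array([.4733,.1974]); T=np.radians(25)
for back,z in ((.045,.12),(.045,.013),(.003,.013)):
    P=np.r_[k-u*(.056+.0086+back),z]; print(P.round(4),togo(P,tilt(yaw,T)))
E
```

```text
4.4167 [0.3804757  0.13921546 0.1384079 ] [ 0.06  0.05 -0.59  2.5   0.44  0.18 -2.04] [0.78526102 0.63837565 1.04651768]
[0.3756 0.1478 0.12  ] (array([-0.0082, -0.0102,  0.0162]), array([ 0.0239,  0.0012, -0.004 ]))
[0.3756 0.1478 0.013 ] (array([-0.0534, -0.0124,  0.1132]), array([ 0.0239,  0.0012, -0.004 ]))
[0.413  0.1668 0.013 ] (array([-0.0153, -0.013 ,  0.1309]), array([ 0.0239,  0.0012, -0.004 ]))
```

>>> jog_arm(
  motion=[
    [[0, 0, 0, 0, -0.1, 0, 0.13], [0, 0, 0, 0, -0.2, 0, 0.13], [0, 0, 0, 0, -0.29, 0, 0.13], [0, 0, 0, 0, -0.29, 0, 0.13]],
  ],
)

```text
clock: 4.75
position: [0.3845, 0.1417, 0.1408]
ee_rot: [-3.037, -0.707, -0.228]
force: [1.5, 1.1, 0.8]
width: 0.437
gripper_force: 0.0
```

```bash
python3 - <<'E'
from h import *
s=observe(); print(s["clock"],s["position"],s["joints"].round(2),s["force"]); 
yaw=.4696; u=np.array([np.cos(yaw),np.sin(yaw)]); k=np.array([.4733,.1974]); T=np.radians(8)
for back,z in ((.035,.12),(.035,.013),(.003,.013)):
    P=np.r_[k-u*(.056+.0094+back),z]; print(P.round(4),togo(P,tilt(yaw,T)))
E
```

```text
4.75 [0.38451203 0.14171462 0.1408051 ] [ 0.08  0.18 -0.64  2.25  0.24  0.62 -1.85] [1.48873141 1.12259324 0.82790843]
[0.3838 0.152  0.12  ] (array([ 0.0008, -0.0099,  0.021 ]), array([ 0.0204, -0.0059, -0.0111]))
[0.3838 0.152  0.013 ] (array([-0.0147, -0.0119,  0.1268]), array([ 0.0204, -0.0059, -0.0111]))
[0.4123 0.1664 0.013 ] (array([ 0.0169, -0.0124,  0.1314]), array([ 0.0204, -0.0059, -0.0111]))
```

>>> jog_arm(
  motion=[
    [[-0.003, -0.005, 0.03, 0.02, -0.006, -0.011, 0.13], [-0.006, -0.01, 0.06, 0.02, -0.006, -0.011, 0.13], [-0.01, -0.012, 0.09, 0.02, -0.006, -0.011, 0.13], [-0.0147, -0.012, 0.12, 0.02, -0.006, -0.011, 0.13], [-0.0147, -0.012, 0.1265, 0.02, -0.006, -0.011, 0.13], [-0.0147, -0.012, 0.1268, 0.02, -0.006, -0.011, 0.13]],
  ],
)

```text
clock: 5.25
position: [0.3787, 0.1499, 0.0101]
ee_rot: [-3.017, -0.726, -0.208]
force: [1.1, -0.2, 1.0]
width: 0.434
gripper_force: 0.0
```

```bash
python3 - <<'E'
from h import *
s=observe(); print(s["clock"],s["position"],s["joints"].round(2),s["force"].round(1)); 
yaw=.4696; u=np.array([np.cos(yaw),np.sin(yaw)]); k=np.array([.4733,.1974]); T=np.radians(8)
for back,z in ((.035,.013),(.003,.013)):
    P=np.r_[k-u*(.056+.0094+back),z]; print(P.round(4),togo(P,tilt(yaw,T)))
im=get_image("wrist"); cv2.imwrite("pics/w2.png",im[:,:,::-1]); np.save("w2T.npy",camera_params("wrist")["T"])
E
```

```text
5.25 [0.37865636 0.14988965 0.0100632 ] [-0.24  0.43 -0.34  2.4   0.66  0.25 -2.27] [ 1.1 -0.2  1. ]
[0.3838 0.152  0.013 ] (array([ 0.0058,  0.0005, -0.0022]), array([0.0004, 0.0021, 0.0024]))
[0.4123 0.1664 0.013 ] (array([0.0375, 0.0006, 0.0022]), array([0.0004, 0.0021, 0.0024]))
```

View pics/w2.png

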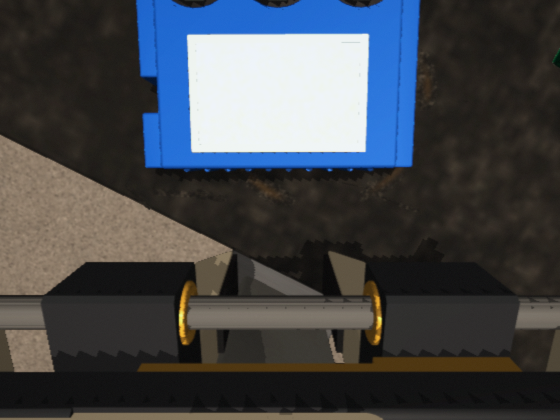

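The rack's rear edge runs (145,167)–(413,166), square to the hand and centred on column 279. Next step is advancing to contact.

>>> jog_arm(
  motion=[
    [[0.008, 0, -0.001, 0, 0.002, 0.002, 0.13], [0.016, 0, 0, 0, 0.002, 0.002, 0.13], [0.024, 0, 0.001, 0, 0.002, 0.002, 0.13], [0.03, 0, 0.002, 0, 0.002, 0.002, 0.13], [0.034, 0, 0.002, 0, 0.002, 0.002, 0.13], [0.034, 0, 0.002, 0, 0.002, 0.002, 0.13]],
  ],
)

```text
clock: 5.8
position: [0.4125, 0.1661, 0.0149]
ee_rot: [-3.018, -0.718, -0.218]
force: [-0.4, 0.2, -0.8]
width: 0.436
gripper_force: 0.0
```

```bash
cat > plan.py <<'E'
from h import *
import sys
def show(pts):
    s=observe(); print(s["clock"],"evap",w2e(s["position"]).round(4),"yaw-EY,tilt",tcpyaw(s),"q",s["joints"].round(2),"F",s["force"].round(1))
    for x,y,z,yaw,th in pts: print((x,y,yaw,th),*togo(e2w(x,y,z),tilt(EY+np.radians(yaw),np.radians(th))))
def tcpyaw(s):
    m=R.from_rotvec(s["ee_rot"]).as_matrix(); return np.degrees([np.arctan2(-m[0,1]*-1,-m[1,1])-EY,np.arctan2(m[2,0],-m[2,2])]).round(2)
E
python3 - <<'E'
from plan import *
k=w2e([.4733,.1974,0]); print("rack in evap",k)
def tcp(x,y,a,th,l=.0654): a_=np.radians(a); return (x-l*np.cos(a_),y-l*np.sin(a_),.013,a,th)
a0=np.degrees(.4696-EY)
show([tcp(k[0],k[1],a0,8)]+[tcp(k[0]+f*(-.112-k[0]),k[1]*(1-f),a0*(1-f),8+2*f) for f in (.25,.5,.75,1)])
E
```

```text
rack in evap [-0.14901412  0.00557503  0.        ]
5.8 evap [-0.217   0.0127  0.0149] yaw-EY,tilt [-6.46  8.25] q [-0.2   0.46 -0.39  2.31  0.62  0.31 -2.23] F [-0.4  0.2 -0.8]
(np.float64(-0.21401597533286004), np.float64(0.012780534876073193), np.float64(-6.3254540582442855), 8) [ 0.0027 -0.0005  0.0023] [ 0.0016 -0.0044 -0.0021]
(np.float64(-0.20493653473001822), np.float64(0.009590209101613366), np.float64(-4.744090543683214), 8.5) [0.012  0.0017 0.0037] [ 0.0056  0.0043 -0.0294]
(np.float64(-0.19580744885313603), np.float64(0.006395763278692445), np.float64(-3.1627270291221428), 9.0) [0.0213 0.0038 0.0051] [ 0.0098  0.0131 -0.0567]
(np.float64(-0.18662862291100413), np.float64(0.003198569012063203), np.float64(-1.5813635145610714), 9.5) [0.0307 0.006  0.0064] [ 0.0144  0.0218 -0.0839]
(np.float64(-0.1774), np.float64(0.0), np.float64(-0.0), 10) [0.0401 0.0081 0.0078] [ 0.0191  0.0305 -0.1111]
```

>>> jog_arm(
  motion=[
    [[0.003, 0, 0.002, 0.002, -0.004, -0.002, 0.13], [0.0075, 0.001, 0.003, 0.004, 0, -0.015, 0.13], [0.012, 0.0017, 0.0037, 0.0056, 0.0043, -0.0294, 0.13], [0.0167, 0.0027, 0.0044, 0.008, 0.009, -0.043, 0.13], [0.0213, 0.0038, 0.0051, 0.0098, 0.013, -0.0567, 0.13], [0.026, 0.005, 0.0058, 0.012, 0.018, -0.07, 0.13], [0.0307, 0.006, 0.0064, 0.0144, 0.022, -0.084, 0.13], [0.0355, 0.007, 0.007, 0.017, 0.026, -0.0975, 0.13], [0.04, 0.008, 0.0078, 0.019, 0.03, -0.111, 0.13], [0.04, 0.008, 0.0078, 0.019, 0.03, -0.111, 0.13]],
  ],
)

```text
clock: 6.63
position: [0.4514, 0.1764, 0.0121]
ee_rot: [-2.953, -0.883, -0.254]
force: [-1.0, -1.6, -1.1]
width: 0.437
gripper_force: 0.8
```

```bash
python3 - <<'E'
from plan import *
show([(-.16,0,.013,0,14),(-.14,0,.013,0,18)])
im=get_image("wrist"); cv2.imwrite("pics/w3.png",im[:,:,::-1]); p=camera_params("wrist"); np.save("w3T.npy",p["T"])
E
```

```text
6.6333 evap [-0.1788  0.      0.0121] yaw-EY,tilt [0.07 9.84] q [-0.13  0.51 -0.44  2.24  0.65  0.32 -2.09] F [-1.  -1.6 -1.1]
(-0.16, 0, 0, 14) [0.0187 0.     0.0023] [0.     0.0725 0.0012]
(-0.14, 0, 0, 18) [0.0384 0.0001 0.0058] [-0.      0.1423  0.0012]
```

View pics/w3.png

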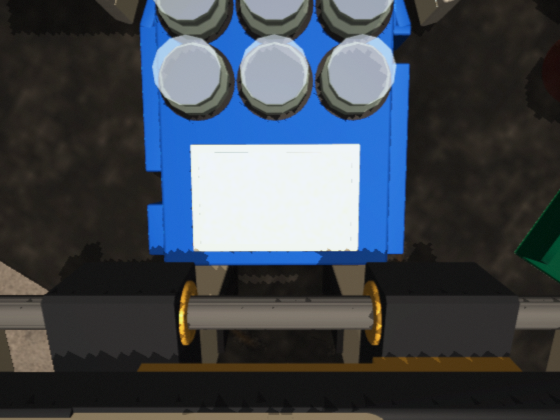

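Rack is square to the hand, rear edge about (163,263)–(388,262), centre about column 276 (~1.5 mm left), with both mouth flares visible at the top corners. Before going on, I'll check the clearance to the jack's corner numerically.

```bash
python3 - <<'E'
from plan import *
def green(f):
    im=cv2.imread(f).astype(int); b,g,r=im[...,0],im[...,1],im[...,2]; return (g>r*1.6)&(g>b*1.25)&(g>45)
t=camera_params("top"); m=green("pics/top0.png"); m[:,:240]=0
for row in range(190,232,4):
    xs=np.nonzero(m[row])[0]; xs=xs[xs<330]
    if len(xs): P=ray(t,(xs[0],row),.169); print("top",row,xs[0],P.round(3),w2e(P).round(3))
for c in (266,275,290,310):
    ys=np.nonzero(m[:,c])[0]; P=ray(t,(c,ys.max()),.169); print("topcol",c,ys.max(),P.round(3))
p=camera_params("wrist"); p["T"]=np.load("w1T.npy"); m=green("pics/w1.png")
for row in range(200,300,15):
    xs=np.nonzero(m[row])[0]
    if len(xs): P=ray(p,(xs[0],row),.169); print("w1",row,xs[0],P.round(3),w2e(P).round(3))
s=observe()
for d in silhouettes("evaporator","top")[:0]: pass
print(camera_params("wrist")["T"][:3,3])
E
```

```text
top 194 263 [0.605 0.079 0.169] [-0.104 -0.166  0.169]
top 198 262 [0.59  0.082 0.169] [-0.115 -0.155  0.169]
top 202 262 [0.575 0.082 0.169] [-0.127 -0.147  0.169]
top 206 262 [0.56  0.081 0.169] [-0.14  -0.139  0.169]
top 210 262 [0.545 0.081 0.169] [-0.153 -0.131  0.169]
top 214 262 [0.53  0.081 0.169] [-0.166 -0.123  0.169]
top 218 262 [0.515 0.08  0.169] [-0.178 -0.115  0.169]
top 222 262 [0.5   0.08  0.169] [-0.191 -0.108  0.169]
top 226 264 [0.486 0.073 0.169] [-0.207 -0.106  0.169]
topcol 266 228 [0.479 0.065 0.169]
topcol 275 228 [0.479 0.034 0.169]
topcol 290 228 [ 0.479 -0.019  0.169]
topcol 310 228 [ 0.48  -0.09   0.169]
w1 200 358 [0.574 0.129 0.169] [-0.103 -0.107  0.169]
w1 215 346 [0.555 0.132 0.169] [-0.116 -0.094  0.169]
w1 230 391 [0.561 0.084 0.169] [-0.138 -0.137  0.169]
w1 245 382 [0.543 0.084 0.169] [-0.153 -0.128  0.169]
w1 260 373 [0.525 0.084 0.169] [-0.168 -0.117  0.169]
w1 275 364 [0.506 0.084 0.169] [-0.184 -0.107  0.169]
w1 290 357 [0.487 0.082 0.169] [-0.2   -0.098  0.169]
[0.48929477 0.20096332 0.18086733]
```

>>> jog_arm(
  motion=[
    [[-0.004, -0.002, -0.001, 0, 0, 0, 0.13], [-0.004, -0.006, -0.001, 0, 0, 0, 0.13], [-0.004, -0.009, -0.001, 0, 0, 0, 0.13], [0, -0.009, 0, 0, 0.01, 0, 0.13], [0.005, -0.009, 0.0005, 0, 0.02, 0, 0.13], [0.01, -0.009, 0.001, 0, 0.037, 0, 0.13], [0.015, -0.009, 0.0015, 0, 0.055, 0, 0.13], [0.02, -0.009, 0.0025, 0, 0.0725, 0, 0.13], [0.024, -0.009, 0.003, 0, 0.09, 0, 0.13], [0.024, -0.009, 0.003, 0, 0.09, 0, 0.13]],
  ],
)

```text
clock: 7.57
position: [0.4664, 0.1976, 0.0135]
ee_rot: [-2.915, -0.871, -0.386]
force: [-0.4, -1.3, -0.3]
width: 0.434
gripper_force: 0.2
```

```bash
python3 - <<'E'
from plan import *
show([(-.14,.008,.013,0,18),(-.12,.006,.013,0,20),(-.1,.004,.013,0,23)])
E
```

```text
7.5667 evap [-0.1546  0.0095  0.0135] yaw-EY,tilt [ 0.06 15.09] q [-0.25  0.49 -0.3   2.28  0.75  0.17 -2.22] F [-0.4 -1.3 -0.3]
(-0.14, 0.008, 0, 18) [0.014  0.0015 0.0043] [0.0001 0.0508 0.0011]
(-0.12, 0.006, 0, 20) [0.0333 0.0036 0.0095] [0.     0.0857 0.0011]
(-0.1, 0.004, 0, 23) [0.0526 0.0056 0.0147] [0.     0.1381 0.0011]
```

>>> jog_arm(
  motion=[
    [[0.004, 0.0005, 0.001, 0, 0, 0, 0.13], [0.008, 0.001, 0.002, 0, 0, 0, 0.13], [0.012, 0.0015, 0.0035, 0, 0, 0, 0.13], [0.016, 0.002, 0.0045, 0, 0, 0, 0.13], [0.02, 0.0025, 0.0055, 0, 0, 0, 0.13], [0.024, 0.003, 0.0065, 0, 0, 0, 0.13], [0.028, 0.0035, 0.0075, 0, 0.01, 0, 0.13], [0.0315, 0.0035, 0.0085, 0, 0.02, 0, 0.13], [0.0345, 0.0035, 0.0093, 0, 0.03, 0, 0.13], [0.0345, 0.0035, 0.0093, 0, 0.03, 0, 0.13]],
  ],
)

```text
clock: 8.4
position: [0.4989, 0.2147, 0.0137]
ee_rot: [-2.901, -0.867, -0.429]
force: [-1.2, -0.4, -0.8]
width: 0.434
gripper_force: 0.5
```

```bash
python3 - <<'E'
from plan import *
show([(-.1,.003,.013,0,20),(-.09,.002,.013,0,22),(-.08,.002,.013,0,24)])
im=get_image("wrist"); cv2.imwrite("pics/w4.png",im[:,:,::-1]); p=camera_params("wrist"); np.save("w4T.npy",p["T"])
E
```

```text
8.4 evap [-0.1181  0.006   0.0137] yaw-EY,tilt [ 0.05 16.84] q [-0.26  0.52 -0.3   2.22  0.76  0.17 -2.22] F [-1.2 -0.4 -0.8]
(-0.1, 0.003, 0, 20) [0.0171 0.003  0.0059] [-0.0001  0.0552  0.0008]
(-0.09, 0.002, 0, 22) [0.0267 0.0041 0.0088] [-0.0001  0.0901  0.0008]
(-0.08, 0.002, 0, 24) [0.0363 0.0041 0.0117] [-1.00e-04  1.25e-01  8.00e-04]
```

View pics/w4.png

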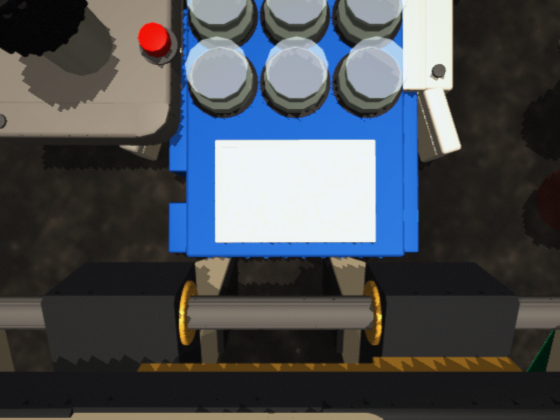

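The rack has entered the channel under the right rail's lip, rear edge (188,258)–(405,257) flush with the hand; the knob shadow and red pin are at top left. Keep pushing.

>>> jog_arm(
  motion=[
    [[0.004, 0.0007, 0.0013, 0, 0.01, 0, 0.13], [0.008, 0.0014, 0.0027, 0, 0.02, 0, 0.13], [0.012, 0.002, 0.004, 0, 0.035, 0, 0.13], [0.016, 0.003, 0.0055, 0, 0.05, 0, 0.13], [0.02, 0.0035, 0.0067, 0, 0.06, 0, 0.13], [0.024, 0.004, 0.008, 0, 0.07, 0, 0.13], [0.028, 0.004, 0.0092, 0, 0.08, 0, 0.13], [0.03, 0.004, 0.0098, 0, 0.09, 0, 0.13], [0.03, 0.004, 0.0098, 0, 0.09, 0, 0.13]],
  ],
)

```text
clock: 9.2
position: [0.5278, 0.2288, 0.0157]
ee_rot: [-2.857, -0.857, -0.543]
force: [-4.5, 0.7, -2.7]
width: 0.437
gripper_force: 2.0
```

```bash
python3 - <<'E'
from plan import *
show([(-.075,.002,.013,0,22),(-.065,.002,.013,0,22),(-.062,.002,.013,0,22)])
E
```

```text
9.2 evap [-0.0862  0.002   0.0157] yaw-EY,tilt [ 0.17 21.55] q [-0.24  0.54 -0.3   2.21  1.3   0.12 -2.74] F [-4.5  0.7 -2.7]
(-0.075, 0.002, 0, 22) [0.0095 0.     0.0066] [-0.0033  0.0079  0.0019]
(-0.065, 0.002, 0, 22) [0.0188 0.0001 0.0103] [-0.0033  0.0079  0.0019]
(-0.062, 0.002, 0, 22) [0.0215 0.0001 0.0114] [-0.0033  0.0079  0.0019]
```

>>> jog_arm(
  motion=[
    [[0.001, 0, 0.001, 0, -0.02, 0, 0.13], [0.002, 0, 0.002, 0, -0.04, 0, 0.13], [0.003, 0, 0.003, 0, -0.06, 0, 0.13], [0.003, 0, 0.003, 0, -0.07, 0, 0.13]],
  ],
)

```text
clock: 9.53
position: [0.5296, 0.2295, 0.0135]
ee_rot: [-2.895, -0.865, -0.439]
force: [-13.2, -4.8, 8.0]
width: 0.437
gripper_force: 6.4
```

```bash
python3 - <<'E'
from plan import *
show([(-.075,.002,.013,0,17.5),(-.065,.002,.013,0,17.5),(-.062,.002,.013,0,17.5)])
E
```

```text
9.5333 evap [-0.0843  0.0016  0.0135] yaw-EY,tilt [ 0.06 17.3 ] q [-0.07  0.6  -0.55  2.13  1.01  0.32 -2.43] F [-13.2  -4.8   8. ]
(-0.075, 0.002, 0, 17.5) [ 0.0087 -0.0004  0.0033] [-0.0022  0.0035  0.0005]
(-0.065, 0.002, 0, 17.5) [ 0.0183 -0.0004  0.0062] [-0.0022  0.0035  0.0005]
(-0.062, 0.002, 0, 17.5) [ 0.0211 -0.0004  0.0071] [-0.0022  0.0035  0.0005]
```

>>> jog_arm(
  motion=[
    [[0.002, 0, 0.0005, 0, 0, 0, 0.13], [0.004, 0, 0.0011, 0, 0, 0, 0.13], [0.006, 0, 0.0017, 0, 0, 0, 0.13], [0.008, 0, 0.0023, 0, 0, 0, 0.13], [0.01, 0, 0.003, 0, 0, 0, 0.13], [0.01, 0, 0.003, 0, 0, 0, 0.13]],
  ],
)

```text
clock: 10.03
position: [0.5361, 0.2347, 0.013]
ee_rot: [-2.896, -0.868, -0.437]
force: [-14.1, -3.9, 4.5]
width: 0.436
gripper_force: 6.5
```

```bash
python3 - <<'E'
from plan import *
show([(-.065,.002,.013,0,17.5),(-.062,.002,.013,0,17.5)])
E
```

```text
10.0333 evap [-0.0761  0.0023  0.013 ] yaw-EY,tilt [ 0.13 17.19] q [-0.07  0.61 -0.56  2.11  1.    0.34 -2.41] F [-14.1  -3.9   4.5]
(-0.065, 0.002, 0, 17.5) [0.0106 0.0004 0.0033] [-0.002   0.0055  0.0018]
(-0.062, 0.002, 0, 17.5) [0.0135 0.0004 0.0041] [-0.002   0.0055  0.0018]
```

>>> jog_arm(
  motion=[
    [[0.002, 0, 0.0006, 0, 0, 0, 0.13], [0.004, 0, 0.0012, 0, 0, 0, 0.13], [0.006, 0, 0.0018, 0, 0, 0, 0.13], [0.008, 0, 0.0024, 0, 0, 0, 0.13], [0.008, 0, 0.0024, 0, 0, 0, 0.13]],
  ],
)

```text
clock: 10.45
position: [0.5467, 0.2406, 0.014]
ee_rot: [-2.894, -0.866, -0.444]
force: [-7.5, -1.9, 2.3]
width: 0.436
gripper_force: 3.8
```

```bash
python3 - <<'E'
from plan import *
show([(-.065,.002,.013,0,17.5),(-.062,.002,.013,0,17.5)])
E
```

```text
10.45 evap [-0.064   0.0015  0.014 ] yaw-EY,tilt [ 0.08 17.46] q [-0.06  0.62 -0.57  2.09  0.99  0.35 -2.4 ] F [-7.5 -1.9  2.3]
(-0.065, 0.002, 0, 17.5) [-0.0013 -0.0005  0.0007] [-0.0018  0.0007  0.0009]
(-0.062, 0.002, 0, 17.5) [ 0.0016 -0.0005  0.0016] [-0.0018  0.0007  0.0009]
```

>>> jog_arm(
  motion=[
    [[0.001, 0, 0.0004, 0, 0, 0, 0.13], [0.002, 0, 0.0007, 0, 0, 0, 0.13], [0.002, 0, 0.0007, 0, 0, 0, 0.13]],
  ],
)

```text
clock: 10.7
position: [0.547, 0.2408, 0.0137]
ee_rot: [-2.896, -0.866, -0.441]
force: [-13.9, -7.2, 10.7]
width: 0.436
gripper_force: 8.1
```

```bash
python3 - <<'E'
from plan import *
show([(-.062,.002,.013,0,17.5)])
E
```

```text
10.7 evap [-0.0636  0.0015  0.0137] yaw-EY,tilt [ 0.09 17.33] q [-0.06  0.62 -0.57  2.08  0.99  0.35 -2.4 ] F [-13.9  -7.2  10.7]
(-0.062, 0.002, 0, 17.5) [ 0.0014 -0.0005  0.0012] [-0.0011  0.0029  0.0012]
```

>>> jog_arm(
  motion=[
    [[0.0015, 0, 0.0006, 0, 0, 0, 0.13], [0.003, 0, 0.001, 0, 0, 0, 0.13], [0.003, 0, 0.001, 0, 0, 0, 0.13]],
  ],
)

```text
clock: 10.95
position: [0.5473, 0.2408, 0.0127]
ee_rot: [-2.899, -0.867, -0.435]
force: [-24.4, -11.8, 17.6]
width: 0.434
gripper_force: 13.3
```

>>> jog_arm(
  motion=[
    [[-0.005, 0, -0.002, 0, 0, 0, 0.13], [-0.015, 0, -0.004, 0, 0, 0, 0.13], [-0.025, 0, -0.007, 0, 0, 0, 0.13], [-0.035, 0, -0.015, 0, -0.03, 0, 0.13], [-0.045, 0, -0.025, 0, -0.06, 0, 0.13], [-0.05, 0, -0.05, 0, -0.1, 0, 0.13], [-0.05, 0, -0.08, 0, -0.15, 0, 0.13], [-0.05, 0, -0.11, 0, -0.2, 0, 0], [-0.05, 0, -0.14, 0, -0.26, 0, -0.4], [-0.05, 0, -0.17, 0, -0.3, 0, -0.5]],
  ],
)

```text
clock: 11.78
position: [0.4703, 0.1897, 0.1639]
ee_rot: [-3.006, -0.898, -0.008]
force: [1.1, 0.3, -1.1]
width: 0.595
gripper_force: 0.0
```

```bash
python3 - <<'E'
from plan import *
g=e2w(-.026,.082,0); print(g)
show([(-.026,.082,.16,0,0),(-.026,.082,.068,0,0)])
im=get_image("wrist"); cv2.imwrite("pics/w5.png",im[:,:,::-1]); p=camera_params("wrist"); np.save("w5T.npy",p["T"])
print("proj knobtop,pin,rack rear corners home:",proj(p,[e2w(-.026,.082,.096),e2w(-.026,.052,.052),e2w(-.056,.044,.04),e2w(-.056,-.044,.04)]).round(1))
E
```

```text
[0.53431401 0.32874131 0.        ]
11.7833 evap [-0.1558  0.0008  0.1639] yaw-EY,tilt [0.03 0.36] q [ 0.22  0.48 -0.95  1.89  0.46  1.01 -1.92] F [ 1.1  0.3 -1.1]
(-0.026, 0.082, 0, 0) [ 0.1298 -0.0812  0.005 ] [-0.003  -0.0063  0.0005]
(-0.026, 0.082, 0, 0) [ 0.1292 -0.0809  0.097 ] [-0.003  -0.0063  0.0005]
proj knobtop,pin,rack rear corners home: [[137.1  10.3]
 [205.1  27.6]
 [221.4  75.9]
 [340.6  75.9]]
```

View pics/w5.png

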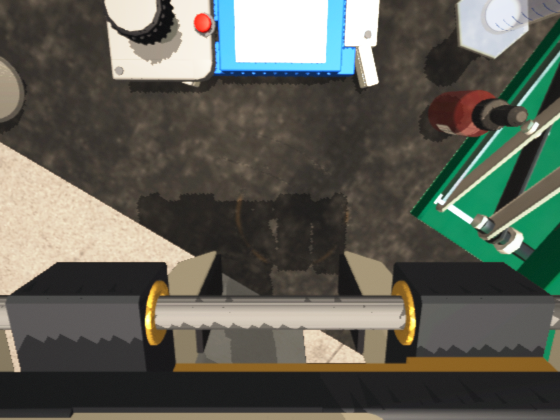

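The rack's rear end sits at row 74, where the home pose predicts 76, and the push met the stop (24 N, no movement). So it is home; the knob and red cap are at top left, and the pin is still up. I'll go over the knob with the hand wound counter-clockwise for turning room.

>>> jog_arm(
  motion=[
    [[0.015, -0.01, 0.003, 0, 0, -0.12, -0.3], [0.03, -0.02, 0.003, 0, 0, -0.24, -0.3], [0.045, -0.028, 0.003, 0, 0, -0.36, -0.3], [0.06, -0.037, 0.003, 0, 0, -0.48, -0.3], [0.075, -0.047, 0.003, 0, 0, -0.6, -0.3], [0.09, -0.056, 0.003, 0, 0, -0.72, -0.3], [0.105, -0.065, 0.003, 0, 0, -0.84, -0.3], [0.12, -0.075, 0.003, 0, 0, -0.96, -0.3], [0.13, -0.081, 0.003, 0, 0, -1.08, -0.3], [0.13, -0.081, 0.003, 0, 0, -1.2, -0.3]],
  ],
)

```text
clock: 12.67
position: [0.5349, 0.3313, 0.1596]
ee_rot: [-1.969, -2.448, -0.016]
force: [-0.8, -1.4, -0.2]
width: 0.647
gripper_force: 0.0
```

>>> jog_arm(
  motion=[
    [[0, 0, 0, 0, 0, -0.12, -0.3], [0, 0, 0, 0, 0, -0.24, -0.3], [0, 0, 0, 0, 0, -0.36, -0.3], [0, 0, 0, 0, 0, -0.48, -0.3], [0, 0, 0, 0, 0, -0.6, -0.3], [0, 0, 0, 0, 0, -0.72, -0.3], [0, 0, 0, 0, 0, -0.84, -0.3], [0, 0, 0, 0, 0, -0.96, -0.3], [0, 0, 0, 0, 0, -1.08, -0.3], [0, 0, 0, 0, 0, -1.2, -0.3]],
  ],
)

```text
clock: 13.5
position: [0.5346, 0.3286, 0.1594]
ee_rot: [0.244, 3.127, 0.01]
force: [0.6, 0.4, -0.4]
width: 0.652
gripper_force: 0.0
```

>>> jog_arm(
  motion=[
    [[0, 0, 0, 0, 0, 0, -0.3], [0, 0, 0, 0, 0, 0, -0.3]],
  ],
)

```text
clock: 13.67
position: [0.5342, 0.3284, 0.1593]
ee_rot: [0.259, 3.126, 0.009]
force: [0.0, -0.4, 0.4]
width: 0.649
gripper_force: 0.0
```

```bash
python3 - <<'E'
from plan import *
s=observe(); yaw=tcpyaw(s)[0]
show([(-.026,.082,.16,yaw,0),(-.026,.082,.066,yaw,0)])
im=get_image("wrist"); cv2.imwrite("pics/w6.png",im[:,:,::-1]); p=camera_params("wrist"); np.save("w6T.npy",p["T"])
print("proj knobtop,pin",proj(p,[e2w(-.026,.082,.096),e2w(-.026,.052,.052)]).round(1))
hsv=cv2.cvtColor(im,cv2.COLOR_RGB2HSV); m=((hsv[...,0]<8)|(hsv[...,0]>172))&(hsv[...,1]>180)&(hsv[...,2]>120)
n,l,st,c=cv2.connectedComponentsWithStats(m.astype(np.uint8)); print([(c[i].round(1),st[i]) for i in range(1,n) if st[i,4]>30])
E
```

```text
13.6667 evap [-0.0263  0.0818  0.1593] yaw-EY,tilt [137.31  -0.25] q [ 0.07  0.82 -1.24  1.59  0.8   1.31  0.12] F [ 0.  -0.4  0.4]
(-0.026, 0.082, np.float64(137.31), 0) [-0.0001  0.0003 -0.0007] [0.0062 0.0044 0.0001]
(-0.026, 0.082, np.float64(137.31), 0) [ 0.0003 -0.0003  0.0933] [0.0062 0.0044 0.0001]
proj knobtop,pin [[281.6 230. ]
 [252.3 236.7]]
[(array([446.4,  12.1]), array([ 413,    0,   71,   31, 1602], dtype=int32)), (array([510.6, 155.9]), array([501, 145,  21,  23, 345], dtype=int32)), (array([252.1, 235.1]), array([247, 228,  12,  15, 134], dtype=int32))]
```

View pics/w6.png

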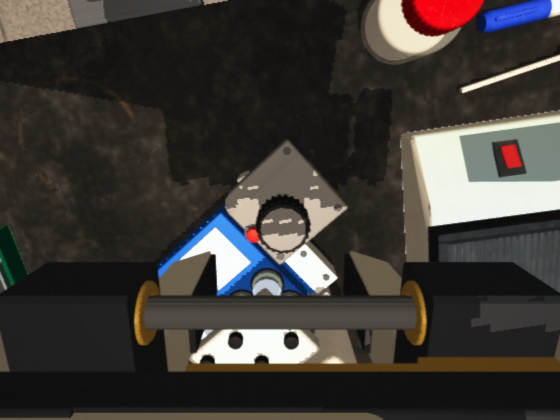

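Knob top appears at about (284,228) against a predicted (282,230), the red cap at (252,235) as predicted, and the red bottle and shaker lie clear. So the position is good to ~1 mm; I'll descend and grip.

>>> jog_arm(
  motion=[
    [[0.001, 0.0007, 0.02, 0.006, 0.004, 0, -0.3], [0.001, 0.0007, 0.04, 0.006, 0.004, 0, -0.3], [0.001, 0.0007, 0.06, 0.006, 0.004, 0, -0.3], [0.001, 0.0007, 0.08, 0.006, 0.004, 0, -0.3], [0.001, 0.0007, 0.093, 0.006, 0.004, 0, -0.3], [0.001, 0.0007, 0.093, 0.006, 0.004, 0, -0.3]],
  ],
)

```text
clock: 14.22
position: [0.5321, 0.3281, 0.0631]
ee_rot: [-0.254, -3.128, 0.006]
force: [0.5, -1.1, -0.1]
width: 0.653
gripper_force: 0.0
```

>>> jog_arm(
  motion=[
    [[0, 0, 0, 0, 0, 0, 0.1], [0, 0, 0, 0, 0, 0, 0.4], [0, 0, 0, 0, 0, 0, 0.7], [0, 0, 0, 0, 0, 0, 0.7], [0, 0, 0, 0, 0, 0, 0.7], [0, 0, 0, 0, 0, 0, 0.7]],
  ],
  force=30,
)

```text
clock: 14.72
position: [0.5334, 0.3308, 0.0674]
ee_rot: [0.251, 3.13, 0.003]
force: [2.1, 4.2, 1.9]
width: 0.364
gripper_force: 30.0
```

```bash
python3 - <<'E'
from plan import *
show([]); s=observe(); print(s["ft_torque"],s["width"]*92,s["gripper_force"])
E
```

```text
14.7167 evap [-0.0257  0.0842  0.0674] yaw-EY,tilt [ 1.3761e+02 -5.0000e-02] q [ 0.03  0.92 -1.16  1.67  0.91  1.18  0.05] F [2.1 4.2 1.9]
[ 0.77940219 -0.41523647 -0.01457686] 33.53145752750778 30.000067055225372
```

>>> jog_arm(
  motion=[
    [[0, 0.001, 0, 0, 0, 0.07, 0.7], [0, 0.002, 0, 0, 0, 0.14, 0.7], [0, 0.002, 0, 0, 0, 0.21, 0.7], [0, 0.002, 0, 0, 0, 0.28, 0.7], [0, 0.002, 0, 0, 0, 0.35, 0.7], [0, 0.002, 0, 0, 0, 0.42, 0.7], [0, 0.002, 0, 0, 0, 0.49, 0.7], [0, 0.002, 0, 0, 0, 0.56, 0.7], [0, 0.002, 0, 0, 0, 0.62, 0.7], [0, 0.002, 0, 0, 0, 0.62, 0.7]],
  ],
)

```text
clock: 15.55
position: [0.5337, 0.3314, 0.0673]
ee_rot: [1.198, 2.902, -0.001]
force: [-0.3, -0.5, 7.4]
width: 0.361
gripper_force: 30.0
```

```bash
cat >> plan.py <<'E'
def st():
    s=observe(); print(s["clock"],w2e(s["position"]).round(4),tcpyaw(s),"F",s["force"].round(1),"M",s["ft_torque"].round(2),"w",round(s["width"]*92,1),"q",s["joints"].round(2))
E
python3 -c "
from plan import *
st()"
```

```text
15.55 [-0.025   0.0846  0.0673] [ 1.0189e+02 -9.0000e-02] F [-0.3 -0.5  7.4] M [-0.24 -0.03 -0.08] w 33.2 q [-0.02  0.85 -1.04  1.67  0.81  1.11 -0.51]
```

>>> jog_arm(
  motion=[
    [[0, 0, 0, 0, 0, 0.07, 0.7], [0, 0, 0, 0, 0, 0.14, 0.7], [0, 0, 0, 0, 0, 0.21, 0.7], [0, 0, 0, 0, 0, 0.24, 0.7]],
  ],
)

```text
clock: 15.88
position: [0.5339, 0.3317, 0.0673]
ee_rot: [1.536, 2.739, 0.001]
force: [1.9, -0.3, 6.9]
width: 0.361
gripper_force: 30.0
```

```bash
python3 -c "
from plan import *
st()"
```

```text
15.8833 [-0.0247  0.0847  0.0673] [ 8.819e+01 -6.000e-02] F [ 1.9 -0.3  6.9] M [-0.15 -0.26  0.2 ] w 33.2 q [-0.04  0.83 -0.99  1.67  0.77  1.08 -0.72]
```

>>> jog_arm(
  motion=[
    [[0, 0, 0, 0, 0, 0.07, 0.7], [0, 0, 0, 0, 0, 0.14, 0.7], [0, 0, 0, 0, 0, 0.21, 0.7], [0, 0, 0, 0, 0, 0.24, 0.7]],
  ],
)

```text
clock: 16.22
position: [0.5341, 0.3317, 0.0673]
ee_rot: [1.853, 2.535, 0.001]
force: [2.5, -0.2, 5.3]
width: 0.361
gripper_force: 30.0
```

```bash
python3 -c "
from plan import *
st()"
```

```text
16.2167 [-0.0245  0.0846  0.0673] [ 7.444e+01 -4.000e-02] F [ 2.5 -0.2  5.3] M [-0.09 -0.35  0.18] w 33.2 q [-0.06  0.8  -0.94  1.67  0.73  1.05 -0.93]
```

>>> jog_arm(
  motion=[
    [[0, 0, 0, 0, 0, 0.07, 0.7], [0, 0, 0, 0, 0, 0.14, 0.7], [0, 0, 0, 0, 0, 0.2, 0.7], [0, 0, 0, 0, 0, 0.2, 0.7]],
  ],
)

```text
clock: 16.55
position: [0.5343, 0.3318, 0.0674]
ee_rot: [2.096, 2.338, 0.002]
force: [3.0, 0.3, 6.2]
width: 0.361
gripper_force: 30.0
```

```bash
python3 -c "
from plan import *
st()"
```

```text
16.55 [-0.0244  0.0846  0.0674] [ 6.3e+01 -1.0e-02] F [3.  0.3 6.2] M [ 0.08 -0.38 -0.01] w 33.2 q [-0.09  0.78 -0.89  1.68  0.7   1.03 -1.11]
```

>>> jog_arm(
  motion=[
    [[0, 0, 0, 0, 0, 0.07, 0.7], [0, 0, 0, 0, 0, 0.14, 0.7], [0, 0, 0, 0, 0, 0.2, 0.7], [0, 0, 0, 0, 0, 0.2, 0.7]],
  ],
)

```text
clock: 16.88
position: [0.5348, 0.3331, 0.0673]
ee_rot: [2.317, 2.12, 0.006]
force: [4.9, 6.0, 1.8]
width: 0.367
gripper_force: 30.0
```

```bash
python3 -c "
from plan import *
st()"
```

```text
16.8833 [-0.0233  0.0854  0.0673] [51.69  0.14] F [4.9 6.  1.8] M [ 0.94 -1.25  0.64] w 33.8 q [-0.11  0.77 -0.85  1.68  0.67  1.01 -1.28]
```

Resistance dipped to about zero at 1.30 rad, then went hard (0.64 Nm), as expected at the notch. I'll release, rise and check the pin cap.

>>> jog_arm(
  motion=[
    [[0, 0, 0, 0, 0, 0, 0.3], [0, 0, 0, 0, 0, 0, -0.1], [0, 0, 0, 0, 0, 0, -0.3], [0, 0, 0, 0, 0, 0, -0.3], [0, 0, -0.03, 0, 0, 0, -0.3], [0, 0, -0.06, 0, 0, 0, -0.3], [0, 0, -0.093, 0, 0, 0, -0.3], [0, 0, -0.093, 0, 0, 0, -0.3], [0, 0, -0.093, 0, 0, 0, -0.3]],
  ],
)

```text
clock: 17.63
position: [0.5337, 0.3321, 0.1611]
ee_rot: [2.317, 2.121, 0.003]
force: [-0.8, -0.6, -0.7]
width: 0.651
gripper_force: 0.0
```

```bash
python3 - <<'E'
from plan import *
st(); p=camera_params("wrist"); im=get_image("wrist")
hsv=cv2.cvtColor(im,cv2.COLOR_RGB2HSV); m=((hsv[...,0]<8)|(hsv[...,0]>172))&(hsv[...,1]>160)&(hsv[...,2]>80)
n,l,stt,c=cv2.connectedComponentsWithStats(m.astype(np.uint8)); print([(c[i].round(1),stt[i]) for i in range(1,n) if stt[i,4]>20])
for z in (.052,.042,.034): print(z,proj(p,e2w(-.026,.052,z)).round(1))
x,y=[int(v) for v in proj(p,e2w(-.026,.052,.04))[0]]
o=cv2.resize(im[max(0,y-75):y+75,max(0,x-100):x+100,::-1],None,fx=4,fy=4,interpolation=cv2.INTER_CUBIC); cv2.imwrite("pics/w7.png",o); cv2.imwrite("pics/w7full.png",im[...,::-1]); print(x,y,o.shape)
E
```

```text
17.6333 [-0.0247  0.0852  0.1611] [5.17e+01 5.00e-02] F [-0.8 -0.6 -0.7] M [-0.01 -0.08  0.01] w 59.9 q [-0.07  0.67 -0.92  1.59  0.57  1.16 -1.2 ]
[(array([53.5, 68.2]), array([  16,   31,   80,   76, 4396], dtype=int32))]
0.052 [[305.2 242.5]]
0.042 [[304.3 238.2]]
0.034 [[303.7 234.9]]
304 237 (600, 800, 3)
```

View pics/w7.png

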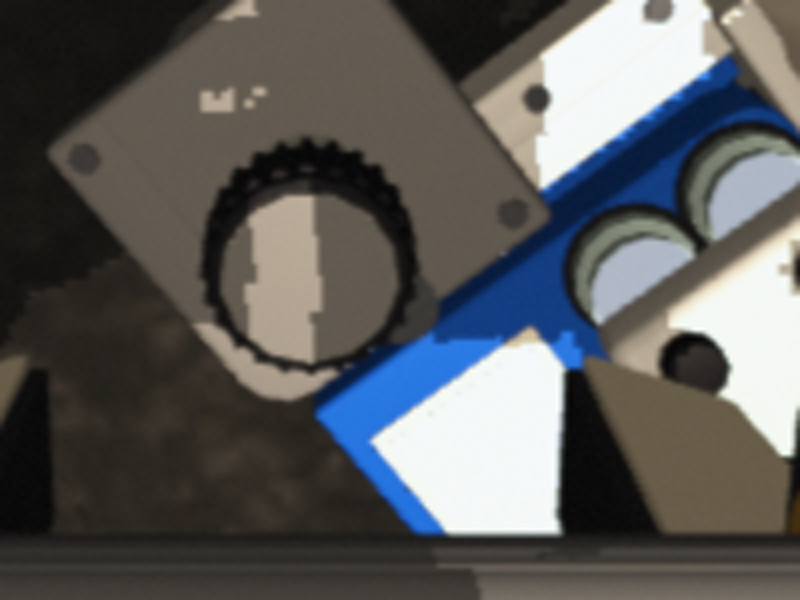

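The red cap no longer stands up beside the knob; at crop (425,300) only shadow shows. I'll triangulate its depth numerically from two clear viewpoints.

```bash
python3 - <<'E'
from plan import *
show([(-.09,.06,.165,0,0)])
E
```

```text
17.6833 evap [-0.0256  0.0847  0.1594] yaw-EY,tilt [51.69 -0.07] q [-0.07  0.67 -0.91  1.59  0.57  1.16 -1.2 ] F [ 0.  -0.1 -0.9]
(-0.09, 0.06, 0, 0) [-0.0593 -0.0353 -0.0055] [8.000e-04 1.000e-03 9.022e-01]
```

>>> jog_arm(
  motion=[
    [[-0.01, -0.005, -0.005, 0, 0, 0.12, -0.3], [-0.02, -0.01, -0.006, 0, 0, 0.24, -0.3], [-0.03, -0.016, -0.006, 0, 0, 0.36, -0.3], [-0.04, -0.022, -0.006, 0, 0, 0.48, -0.3], [-0.05, -0.028, -0.006, 0, 0, 0.6, -0.3], [-0.059, -0.035, -0.006, 0, 0, 0.72, -0.3], [-0.059, -0.035, -0.006, 0, 0, 0.84, -0.3], [-0.059, -0.035, -0.006, 0, 0, 0.9, -0.3], [-0.059, -0.035, -0.006, 0, 0, 0.9, -0.3], [-0.059, -0.035, -0.006, 0, 0, 0.9, -0.3]],
  ],
)

```text
clock: 18.52
position: [0.4926, 0.2752, 0.1642]
ee_rot: [3.007, 0.904, -0.004]
force: [0.2, -0.3, 0.2]
width: 0.65
gripper_force: 0.0
```

```bash
cat > pin.py <<'E'
from plan import *
import sys
st(); p=camera_params("wrist"); im=get_image("wrist"); np.save(f"pin{sys.argv[1]}.npy",p["T"]); cv2.imwrite(f"pics/pin{sys.argv[1]}.png",im[...,::-1])
for d in silhouettes("lock_pin","wrist")[:2]: print("net",d["p"],d["pixel"],d["mask"].sum())
c0=proj(p,e2w(-.026,.052,.043))[0]; x,y=c0.astype(int); 
i=im.astype(int); m=(i[...,0]>1.8*i[...,1])&(i[...,0]>1.8*i[...,2])&(i[...,0]>35); m[:y-40]=0;m[y+40:]=0;m[:,:x-40]=0;m[:,x+40:]=0
n,l,s_,c=cv2.connectedComponentsWithStats(m.astype(np.uint8)); print([(c[k].round(1),s_[k]) for k in range(1,n) if s_[k,4]>8])
for z in (.052,.042,.034): print(z,proj(p,e2w(-.026,.052,z)).round(1))
print("rear corners pred",proj(p,[e2w(-.056,.044,.04),e2w(-.056,-.044,.04)]).round(1))
b=(i[...,2]>1.4*i[...,0])&(i[...,2]>1.3*i[...,1])&(i[...,2]>60)
u0=proj(p,e2w(-.056,0,.04))[0].astype(int); print("rear edge rows",[(u,np.nonzero(b[:,u])[0].max(initial=-1)) for u in range(u0[0]-60,u0[0]+61,30) if 0<=u<560],"pred",u0)
E
python3 pin.py a
```

```text
18.5167 [-0.0902  0.0601  0.1642] [ 0.25 -0.16] F [ 0.2 -0.3  0.2] M [0.02 0.01 0.02] w 59.8 q [-0.08  0.51 -0.74  1.76  0.39  1.03 -1.95]
[]
0.052 [[290.6 121.2]]
0.042 [[290.2 120.7]]
0.034 [[289.9 120.4]]
rear corners pred [[300.  160.8]
 [414.2 161.3]]
rear edge rows [(297, np.int64(156)), (327, np.int64(160)), (357, np.int64(160)), (387, np.int64(160)), (417, np.int64(158))] pred [357 161]
```

>>> jog_arm(
  motion=[
    [[0, 0.02, 0, 0, 0, 0, -0.3], [0, 0.04, 0, 0, 0, 0, -0.3], [0, 0.06, 0, 0, 0, 0, -0.3], [0, 0.07, 0, 0, 0, 0, -0.3], [0, 0.07, 0, 0, 0, 0, -0.3], [0, 0.07, 0, 0, 0, 0, -0.3]],
  ],
)

```text
clock: 19.12
position: [0.5313, 0.2176, 0.1651]
ee_rot: [3.01, 0.901, -0.002]
force: [0.2, 0.7, -0.3]
width: 0.649
gripper_force: 0.0
```

```bash
python3 pin.py b
```

```text
19.1167 [-0.0894 -0.0093  0.1651] [ 0.09 -0.06] F [ 0.2  0.7 -0.3] M [-0.01 -0.04  0.01] w 59.7 q [ 0.03  0.52 -0.73  1.73  0.39  1.04 -1.83]
[]
0.052 [[193.9 122.4]]
0.042 [[196.9 121.9]]
0.034 [[199.2 121.5]]
rear corners pred [[210.2 161.8]
 [324.  162. ]]
rear edge rows [(207, np.int64(157)), (237, np.int64(161)), (267, np.int64(161)), (297, np.int64(161)), (327, np.int64(158))] pred [267 161]
```

```bash
python3 - <<'E'
import cv2,numpy as np
for f,x,y in (("a",290,120),("b",197,121)):
    i=cv2.imread(f"pics/pin{f}.png")[...,::-1].astype(int)
    print(f)
    for r in range(y-14,y+17,3): print(r,' '.join("%3d/%3d/%3d"%tuple(i[r,c]) for c in range(x-15,x+16,3)))
E
```

```text
a
106 185/171/153 185/171/152 185/172/153 185/172/153 187/171/153 188/172/153 174/161/143  58/120/208  21/ 57/115  35/ 95/185  53/128/227
109 185/170/152 184/170/152 185/171/153 185/172/153 185/170/152 176/162/143 171/157/139  46/ 96/176  14/ 44/ 89  35/ 98/190  54/129/227
112 183/170/151 184/171/151 180/165/148 121/113/106 113/107/100 118/113/106 119/111/105  37/ 34/ 31   8/ 23/ 46  37/100/193  53/128/227
115 182/168/149 183/169/151 117/111/102 115/109/102 112/106/100 120/113/106 116/108/102 112/105/100  16/ 25/ 49  38/104/199  54/129/227
118 182/168/149 150/139/122 114/108/101 114/109/101 112/106/100 117/111/103 116/108/102 115/110/104  64/ 66/ 73  41/107/203  54/128/227
121 182/167/148 179/165/146 116/109/102 113/107/101 112/105/ 99 117/112/104 115/106/100 115/109/103  69/ 70/ 77  43/111/207  53/128/227
124 182/168/148 179/165/146 115/110/102 114/109/101 112/107/100 117/110/103 114/106/100 114/109/102  49/ 54/ 67  44/113/208  54/129/226
127 181/166/147 180/167/148 139/130/119 113/108/101 113/106/ 99 115/109/104 113/105/ 99 106/102/ 99  11/ 25/ 53  45/114/209  53/128/226
130 179/16
[... 1195 characters left out ...]
/ 85/169  42/116/218
125 166/153/136 146/135/120 103/ 99/ 93 101/ 97/ 91 103/ 97/ 91 105/100/ 94 104/ 99/ 93  99/ 96/ 89  45/ 23/ 20  27/ 78/158  40/115/217
128 167/154/136 166/153/136 109/102/ 95 101/ 97/ 91 101/ 96/ 89 105/ 97/ 92 103/ 97/ 90  76/ 72/ 67  18/ 26/ 41  23/ 75/155  40/115/218
131 166/152/134 166/152/134 166/152/134 119/111/101 102/ 97/ 90 104/ 97/ 92 114/106/ 97  38/ 34/ 31  32/ 68/130  30/ 90/181  41/115/218
134 165/152/135 164/152/134 165/152/135 167/152/135 167/153/135 136/125/109 144/132/117  44/ 41/ 37  51/ 86/147  33/105/206  42/116/218
137 164/151/134 166/152/136 165/152/135 165/152/135 166/152/135 168/153/135 147/135/120  44/ 40/ 36  37/ 83/161  32/101/201  40/114/218
```

```bash
python3 - <<'E'
from h import *
i=cv2.imread("pics/pinb.png")[...,::-1].astype(int)
for r in range(112,132,2): print(r,' '.join("%d/%d/%d"%tuple(i[r,c]) for c in range(200,212)))
p=camera_params("wrist")
for z in (.044,.042,.034,.03,.02): print(z,"cap right edge",proj(p,e2w(-.026,.046,z)).round(1),"bush edge 7.5mm",proj(p,e2w(-.026,.0445,z)).round(1), "body side y=44",proj(p,e2w(-.026,.044,z)).round(1))
E
```

```text
112 103/94/84 62/57/50 40/37/33 37/35/31 35/32/30 28/26/24 20/20/19 22/30/53 24/76/159 37/107/207 43/116/218 44/118/219
114 93/86/82 69/63/59 46/43/40 40/38/34 38/35/31 30/27/24 23/21/19 22/29/49 24/73/153 36/104/204 40/114/216 43/118/219
116 104/97/92 101/95/89 83/78/74 58/55/51 45/38/35 43/33/29 36/30/27 33/36/51 28/71/144 34/101/198 40/113/214 43/117/218
118 103/98/92 103/97/92 102/98/92 98/92/87 80/60/56 77/34/29 78/58/50 61/59/59 38/64/116 33/94/185 40/112/213 41/117/218
120 103/99/93 104/99/92 103/98/92 100/97/91 88/77/73 86/42/39 82/37/31 72/60/58 49/69/111 35/92/179 40/112/212 40/114/217
122 104/98/92 103/99/93 102/98/91 102/97/92 97/90/85 80/55/52 70/27/24 61/45/43 40/57/95 30/85/169 37/108/209 41/114/217
124 104/98/92 103/100/93 104/99/92 102/97/91 96/90/84 75/55/51 58/35/30 41/33/32 25/40/68 28/81/162 38/109/208 41/114/217
126 104/98/92 104/99/93 104/98/93 98/93/87 76/72/68 53/39/36 33/21/20 23/22/22 20/35/62 26/77/157 38/108/208 41/115/218
128 103/97/90 104/97/91 97/92/87 76/72/67 47/45/43 30/30/34 18/26/41 12/25/48 13/33/68 23/75/155 35/106/206 42/115/219
130 104/98/91 90/85/79 61/58/53 37/35/32 32/30/29 31/37/50 23/53/107 30/88/175 31/88/177 29/88/179 38/107/208 41/114/218
0.044 cap right edge [[206.6 122.2]] bush edge 7.5mm [[208.7 122.2]] body side y=44 [[209.3 122.2]]
0.042 cap right edge [[207.2 122.1]] bush edge 7.5mm [[209.2 122.1]] body side y=44 [[209.8 122.1]]
0.034 cap right edge [[209.1 121.7]] bush edge 7.5mm [[211.1 121.7]] body side y=44 [[211.8 121.7]]
0.03 cap right edge [[210.1 121.5]] bush edge 7.5mm [[212.  121.5]] body side y=44 [[212.7 121.5]]
0.02 cap right edge [[212.4 121.1]] bush edge 7.5mm [[214.2 121.1]] body side y=44 [[214.9 121.1]]
```

```bash
python3 -c "
from cell import *
print(sign_off())"
```

```text
the job is handed in; nothing more can be done
None
```

The job is handed in. The rack pushed home to the back stop, with the force falling off at the click. The knob turned clockwise about 1.3 rad until it went hard, and the pin cap sank out of sight. Its full drop was judged only from a thin sliver of red, and no verdict came back.

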